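# Open the dust cover and stand the tipped bottles back in the lane

### The arm

A 7-joint arm with a two-finger parallel gripper is mounted at the origin on the work surface. World frame = base frame: x ahead of the robot, y to its left, z up, the work surface at z = 0. Lengths are in m, angles in degrees, forces in N, time in s.
With the tool pointing down it reaches from about 0.35 to 0.9 m from the base axis. Payload 8.1 kg.
Tool frame: the origin (TCP) lies between the finger pads; the fingertips stand env.tcp_to_tips ahead of it and the grasp point (between the pads) lies 5 mm behind it (env.tcp_to_tips is the distance from the TCP to the fingertips, in m); z points along the fingers, y is the direction in which the jaws open and shut (so a half turn about z gives the same grasp; the last joint's range is limited). The gripper opens to 85 mm and grips with 20 to 120 N. Pads are 22 mm wide; open, the fingers measure 114 mm over their backs; the gripper's body (76 mm by 85 mm) begins 54 mm behind the grasp point. The pads swing forward as they close: fully open they stand 13 mm farther back than shut.
Start: joints at [-79.561, 24.895, 1.432, 90.138, -0.665, 64.973, -4.303], TCP at [0.176, 0.6, 0.245] pointing down, gripper open.
Joint ranges: [-149.89, 149.89], [-25.12, 119.58], [-72.63, 75.52], [4.76, 147.25], [-75.54, 255.54], [6.69, 114.76], [-157.13, 157.13]. Speed limits (degrees/s): [127.2, 127.2, 172.46, 172.46, 180, 180, 180].

### API

Orientations are given as a 3x3 rotation matrix whose columns are the frame's x, y, z axes.
In Python, from rig import env gives the robot as it stands. The module is installed in compiled form; this text tells all that it offers. Calls block until the motion is done:
- env.goto(position, orientation): joint-space move of the TCP to a pose.
- env.line_to(position, ori=None, rate=0.15): straight line of the TCP; ori=None keeps the orientation; rate is the mean speed in m/s.
- env.movej(angles): joint-space move.
- env.command_gripper(opening, newtons=None): finger opening in m; newtons is the grip in N (None keeps the last); returns when the fingers have stopped.
- env.pause(seconds).
- env.inverse_kinematics(position, orientation): joint angles nearest the present ones, or None.
- env.observe(): the state.
- env.get_image(name): name is "scene" or "top" or "wrist"; returns the picture (420x560x3 uint8, red, green, blue); there is no depth.
- env.camera_model(name): a dict with "vfov" (degrees; the focal length in pixels is half the picture's height over the tangent of half this angle, whatever the lens; pixels are square), "cx", "cy" (the principal point, pixels), "distortion" ([k1, k2, p1, p2, k3] as OpenCV has them; the pictures are not rectified), "rvec" (rotation vector, rad) and "tvec" (3), from world to camera coordinates, as OpenCV has them. Camera axes: x right, y down, z forward; pixel columns grow to the right and rows downward; lengths in m; the calibration is good to about 2 mm. A picture is of the moment at which its call begins: read the wrist's pose just before it. camera_model takes no time and is no camera call; for the wrist camera it gives the pose at the moment of the call.
A pose or a line that the arm cannot do raises env.IKError and nothing moves.
- env.sign_off(): hands the job in, once; it reports no verdict.
The state is a dict: "time": time; "q": joint angles; "qd": joint speeds; "tau": joint torques, N m; "eef_pos": TCP position; "tool_rot": TCP orientation; "contact_force": force on the tool from outside, world axes, zero at the start; "wrist_torque": the same for the moment, N m; "opening": finger opening in m.
Only numpy, scipy, OpenCV 4.12 (cv2) and the standard library are available. Lean on these libraries where they do the work, as an engineer would, in place of code of your own. Each camera call takes 0.05 s, during which the arm holds its last target.

### The job

Two containers, a square plastic bottle and a square tin, have tipped over in the front of the glue-and-paint tray. Swing the clear cover up until it falls back and stays open by itself, then stand both containers upright in the lane at the back, one in each of the two gaps between the three that are standing there. Set them down rather than drop them, and leave the standing containers and the things on the table where they are.

Things in the scene. Friction and masses are not known exactly. Their poses are not given: they have to be found in the camera images.
- tray: Black tray fixed to the table, 207 (x) by 436 (y) mm. Origin: centre of its underside, on the table; x away from the robot to the hinge, y left along the lane. Floor top z 8, rims 8 thick with top z 28. In tray x: front rim to -95.5; open front part, where the tipped ones lie, to 23.5; low rail (12 above the floor) to 29.5; lane, 66 wide, same floor, to 95.5; then the back rim. The square containers fit the lane when turned roughly parallel to it (within 20 degrees).
- cover (a joint): Hinge angle of the clear cover: a hood with aluminium edges over the whole tray, 0.6 kg, 130 high, walls 3. 0 = shut (hood from 30 to 160 above the table); grows as its front swings up and away from the robot; stop at 1.6. Balance point about 0.9: below it falls shut, beyond it falls open to the stop, slowed by hinge damping (about 1 s), and stays. Open, it lies wholly beyond the hinge.
- cover_handle (a point): Middle of the cover's round steel bar handle, diameter 10, 110 long along the tray's y, held at its ends; bar axis 45 in front of the cover's front wall. Shut, it is 150 above the table (10 below the cover's top), 252 in front of and 120 above the hinge line; it turns with the cover about that line.
- cover_hinge (a point): Middle of the cover's hinge line, at the outer face of the tray's back wall, 30 above the table; the hinge axis is the tray's y.
- gap_left (a point): Middle of the left gap in the lane (the side of the tray's +y), on the lane floor. Axes as the tray's. Standing neighbours are about 95 either side of it.
- gap_right (a point): Middle of the right gap in the lane (the side of the tray's -y), on the lane floor. Axes as the tray's. Standing neighbours are about 95 either side of it.
- tall_bottle: White plastic bottle of square section, 40 x 40, with sharp-ish shoulders at 92 and a black round cap 26 in diameter up to 125 mm; about 0.15 kg. Origin: on its axis at half its height (62.5 above the foot); z runs from foot to cap. At the start it lies on a flat side on the tray floor, its cap to the left (+y) or up to 23 degrees from there towards the robot.
- square_tin: Bare steel tin of square section, 42 x 42, 80 high, with a black round cap 28 in diameter up to 95 mm; about 0.2 kg. Origin: on its axis at half its height (47.5 above the foot); z runs from foot to cap. At the start it lies on a flat side on the tray floor, its cap to the right (-y) or up to 23 degrees from there towards the robot. Either of the two may lie left or right of the other.
- round_bottle: White round bottle with black cap, diameter 40, 115 high, standing in the lane. Origin: centre of its foot. Which of the three neighbours stands left, middle or right varies.
- paint_can: Plain aluminium can, diameter 44, 95 high, standing in the lane. Origin: centre of its foot.
- low_jar: Low glass jar with dark metal lid, diameter 46, 70 high, standing in the lane. Origin: centre of its foot.
- mug: White mug on the table to the left, diameter 80, 90 high. Origin: centre of its foot. Leave alone.
- screwdriver: Screwdriver with black handle lying on the table to the right. Leave alone.
- tape_roll: Brown roll of tape lying flat on the table to the left, diameter 90, 25 high. Origin: centre of its underside. Leave alone.

How it is judged (in metres and radians):
On the way, in this order (a step that is already met when the one before it is completed fails the run):
1. the cover has fallen back open and stays there untouched (value of joint cover above 1.45 rad and contact force between each of the fingers, the arm and cover below 0.1 N), for 0.2 s.
2. one of the two tipped containers stands upright in a gap of the lane, let go (((x of tall_bottle in the frame of gap_left between -0.015 and 0.015 m and y of tall_bottle in the frame of gap_left between -0.05 and 0.05 m and z of tall_bottle in the frame of gap_left below 0.0675 m and angle between tall_bottle's own z axis and vertical below 0.1 rad and linear speed of tall_bottle below 0.02 m/s and contact force between the fingers and tall_bottle below 0.1 N) or (x of tall_bottle in the frame of gap_right between -0.015 and 0.015 m and y of tall_bottle in the frame of gap_right between -0.05 and 0.05 m and z of tall_bottle in the frame of gap_right below 0.0675 m and angle between tall_bottle's own z axis and vertical below 0.1 rad and linear speed of tall_bottle below 0.02 m/s and contact force between the fingers and tall_bottle below 0.1 N) or (x of square_tin in the frame of gap_left between -0.015 and 0.015 m and y of square_tin in the frame of gap_left between -0.05 and 0.05 m and z of square_tin in the frame of gap_left below 0.0525 m and angle between square_tin's own z axis and vertical below 0.1 rad and linear speed of square_tin below 0.02 m/s and contact force between the fingers and square_tin below 0.1 N) or (x of square_tin in the frame of gap_right between -0.015 and 0.015 m and y of square_tin in the frame of gap_right between -0.05 and 0.05 m and z of square_tin in the frame of gap_right below 0.0525 m and angle between square_tin's own z axis and vertical below 0.1 rad and linear speed of square_tin below 0.02 m/s and contact force between the fingers and square_tin below 0.1 N))), for 0.2 s.
At the end, for the whole second after the job is handed in: Cover open beyond 1.45 rad, untouched. Bottle and tin upright (0.1 rad) on the lane floor (within 5 mm), one in each gap: axis within 15 mm of the lane's centre line and 50 mm of the gap's middle along it, let go, at rest. The three neighbours still stand (all of step 1 and ((x of tall_bottle in the frame of gap_left between -0.015 and 0.015 m and y of tall_bottle in the frame of gap_left between -0.05 and 0.05 m and z of tall_bottle in the frame of gap_left below 0.0675 m and angle between each of tall_bottle, square_tin's own z axis and vertical below 0.1 rad and x of square_tin in the frame of gap_right between -0.015 and 0.015 m and y of square_tin in the frame of gap_right between -0.05 and 0.05 m and z of square_tin in the frame of gap_right below 0.0525 m) or (x of tall_bottle in the frame of gap_right between -0.015 and 0.015 m and y of tall_bottle in the frame of gap_right between -0.05 and 0.05 m and z of tall_bottle in the frame of gap_right below 0.0675 m and angle between each of tall_bottle, square_tin's own z axis and vertical below 0.1 rad and x of square_tin in the frame of gap_left between -0.015 and 0.015 m and y of square_tin in the frame of gap_left between -0.05 and 0.05 m and z of square_tin in the frame of gap_left below 0.0525 m)) and linear speed of each of tall_bottle, square_tin below 0.02 m/s and contact force between the fingers and tall_bottle below 0.1 N and contact force between the fingers and square_tin below 0.1 N and angle between each of round_bottle, paint_can, low_jar's own z axis and vertical below 0.1 rad).
It fails at once if a standing neighbour is shifted more than 20 mm or tipped (distance of any of round_bottle, paint_can, low_jar from where it was at the start of the episode above 0.02 m or angle between any of round_bottle, paint_can, low_jar's own z axis and vertical above 0.4 rad).
It fails at once if a thing on the table is moved more than 30 mm (distance of any of mug, screwdriver, tape_roll from where it was at the start of the episode above 0.03 m).
It fails at once if the square bottle is dropped (moves faster than 0.6 m/s while not held) (linear speed of tall_bottle above 0.6 m/s and contact force between the fingers and tall_bottle below 0.01 N).
It fails at once if the square tin is dropped (moves faster than 0.6 m/s while not held) (linear speed of square_tin above 0.6 m/s and contact force between the fingers and square_tin below 0.01 N).
It also fails if it takes over 72 s, if anything falls off the work surface, if the arm or the gripper's body presses on something with over 40 N, if the wrist force passes 120 N, or if a joint passes its speed limit or range.

## Working session

There is one attempt and no reset: what is moved stays moved. The work goes in short steps, each a Python script; the robot and the scene stay as the last script left them, time stands still between calls to the robot, and variables do not carry over. Pictures are saved under pics/ and viewed, and the job is handed in when it is done.

```bash
mkdir -p pics; ls
python3 - <<'E'
from rig import env
import cv2
for n in ["scene","top","wrist"]:
    cv2.imwrite(f"pics/a_{n}.png",env.get_image(n)[:,:,::-1]); print(n,env.camera_model(n))
print(env.tcp_to_tips,env.observe())
E
```

```text
pics
scene {'vfov': 47.67828956625695, 'cx': 278.86685255866087, 'cy': 206.43275263334948, 'distortion': array([-0.00974641,  0.        ,  0.        ,  0.        ,  0.        ]), 'rvec': array([ 2.71623543, -0.81810476,  0.1200201 ]), 'tvec': array([-0.43337979,  0.28572285,  1.4412706 ])}
top {'vfov': 52.17298397306502, 'cx': 278.9422421063454, 'cy': 204.67454769390702, 'distortion': array([-0.09440372,  0.        ,  0.        ,  0.        ,  0.        ]), 'rvec': array([ 2.11903998, -2.15117931,  0.20856553]), 'tvec': array([-0.00303531,  0.53487045,  1.24690372])}
wrist {'vfov': 69.7088543510258, 'cx': 278.6380879321564, 'cy': 209.80496827231065, 'distortion': array([-0.05256934,  0.        ,  0.        ,  0.        ,  0.        ]), 'rvec': array([-2.29344036, -1.71963395, -0.27926713]), 'tvec': array([-0.62394022, -0.04193937,  0.38172238])}
0.014 {'time': 0.15, 'q': array([-79.55872287,  24.92678626,   1.43107638,  90.17437667,
        -0.66467996,  64.97226674,  -4.30164857]), 'qd': array([-0.03166009, -0.20345258, -0.01133591, -0.10261971, -0.03761009,
        0.09354584,  0.08560665]), 'tau': array([ 1.98290247e-03, -6.70882916e+01,  1.02653403e+00, -3.16449165e+01,
        1.58132758e-02,  8.99145176e-03,  1.08677517e-05]), 'eef_pos': array([0.17557203, 0.5994829 , 0.2447302 ]), 'tool_rot': array([[-9.59694355e-01,  2.81045721e-01, -2.17164932e-04],
       [ 2.81045785e-01,  9.59693713e-01, -1.11566443e-03],
       [-1.05140895e-04, -1.13173015e-03, -9.99999354e-01]]), 'contact_force': array([-0.75325132, -0.68703854,  0.60918097]), 'wrist_torque': array([-0.00665315, -0.05554664,  0.05961759]), 'opening': 0.08537658879707415}
```

View pics/a_scene.png

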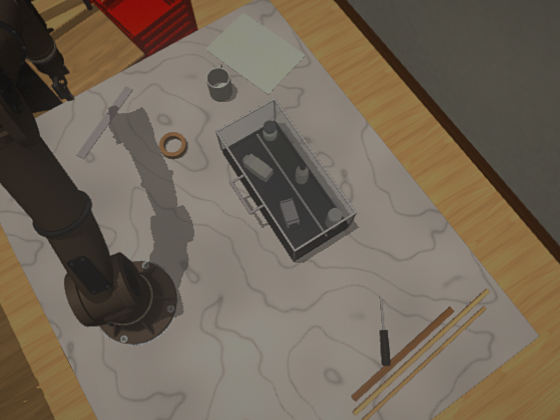

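View pics/a_top.png

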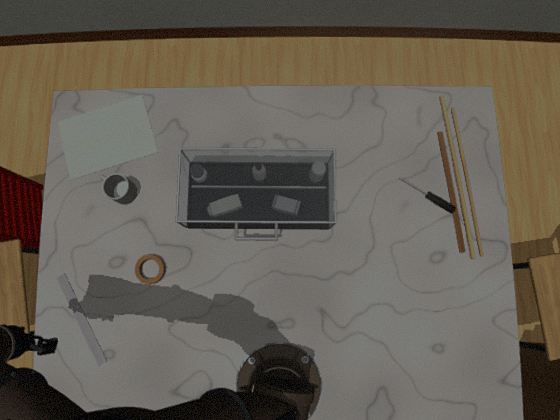

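Run:
```python
import cv2,numpy as np
def sv(im,x0,y0,w,h,k,n):
    c=cv2.resize(im[y0:y0+h,x0:x0+w],None,fx=k,fy=k,interpolation=cv2.INTER_CUBIC)
    c=(255*(c/255.)**0.6).astype('uint8'); cv2.imwrite(n,c)
sv(cv2.imread('pics/a_top.png'),165,135,190,120,4,'pics/a_topc.png')
sv(cv2.imread('pics/a_scene.png'),205,90,160,180,3.3,'pics/a_scenec.png')
```

```text
(no output)
```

View pics/a_topc.png

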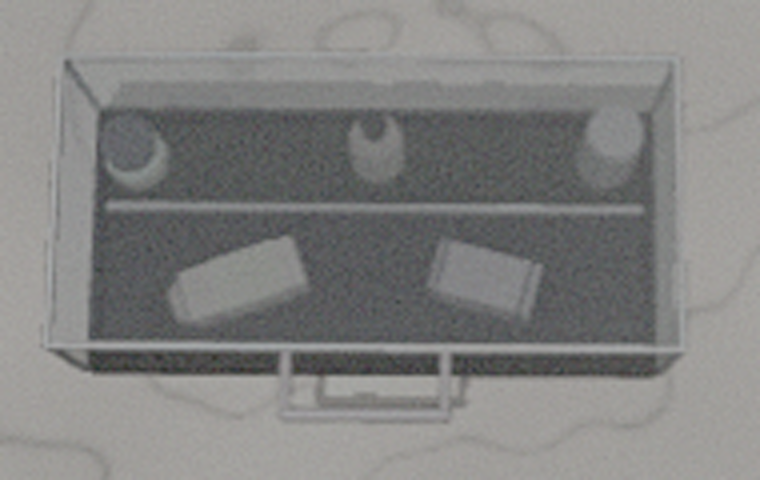

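View pics/a_scenec.png

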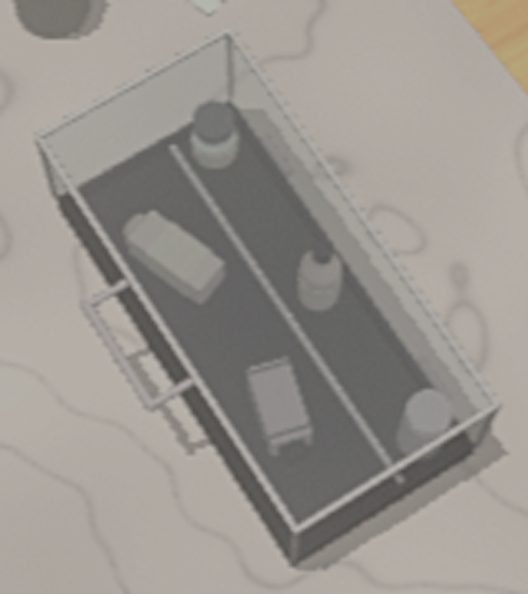

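```bash
cat > h.py <<'E'
import numpy as np,cv2
from scipy.optimize import least_squares
def K(m):
    f=210/np.tan(np.radians(m['vfov'])/2); return np.array([[f,0,m['cx']],[0,f,m['cy']],[0,0,1.]])
def proj(m,P):
    return cv2.projectPoints(np.asarray(P,float).reshape(-1,3),m['rvec'],m['tvec'],K(m),m['distortion'])[0].reshape(-1,2)
def unproj(m,px,z):
    p=cv2.undistortPoints(np.asarray(px,float).reshape(-1,1,2),K(m),m['distortion']).reshape(-1,2)
    R=cv2.Rodrigues(m['rvec'])[0]; d=np.c_[p,np.ones(len(p))]@R; c=-R.T@m['tvec']
    return c+d*((z-c[2])/d[:,2])[:,None]
def Rz(a): return np.array([[np.cos(a),-np.sin(a),0],[np.sin(a),np.cos(a),0],[0,0,1]])
def T2W(t,P): return np.asarray(P,float).reshape(-1,3)@Rz(t[2]).T+[t[0],t[1],0]
def W2T(t,P): return (np.asarray(P,float).reshape(-1,3)-[t[0],t[1],0])@Rz(t[2])
def shot(env,cam,n,crop=None,k=1,g=0.6):
    m=env.camera_model(cam); im=env.get_image(cam)[:,:,::-1]; cv2.imwrite(f'pics/{n}_raw.png',im)
    if crop: x,y,w,h=crop; im=cv2.resize(im[y:y+h,x:x+w],None,fx=k,fy=k,interpolation=cv2.INTER_CUBIC)
    cv2.imwrite(f'pics/{n}.png',(255*(im/255.)**g).astype('uint8')); return m
E
python3 - <<'E'
from rig import env
from h import *
P=np.array([[.1035,.218,.16],[.1035,-.218,.16],[-.1035,-.218,.16],[-.1035,.218,.16],[-.1485,.055,.15],[-.1485,-.055,.15]])
top=np.array([[65,60],[678,60],[683,349],[46,347],[285,416],[448,416]])/4.+[165,135]
sc=np.array([[230,35],[497,408],[297,528],[40,138],[85,303],[153,407]])/3.3+[205,90]
mt,ms=env.camera_model('top'),env.camera_model('scene')
for use in ['t','s','ts']:
    f=lambda t:np.r_[(proj(mt,T2W(t,P))-top).ravel()*('t' in use),(proj(ms,T2W(t,P))-sc).ravel()*('s' in use)]
    r=least_squares(f,[.6,0,0]); print(use,r.x,np.abs(r.fun).max())
t=r.x; np.save('tray.npy',t); print(r.fun.reshape(-1,2).round(1).tolist())
# tops
bt=np.array([[170,275],[293,236],[308,290],[186,322]])/4.+[165,135]
print('objs top', W2T(t,unproj(mt,bt,.046))[:,:2].round(3).tolist())
for n,p,z in [('jar',(131,140),.078),('rb',(375,126),.123),('can',(614,132),.103)]:
    print(n,W2T(t,unproj(mt,np.array([p])/4.+[165,135],z))[:,:2])
E
```

```text
t [ 0.57000842  0.05088769 -0.01780708] 0.8469379933912933
s [ 0.57221425  0.04909867 -0.02359229] 1.2924914531216274
ts [ 0.57105676  0.05005653 -0.02037388] 1.3094632568441114
[[-0.4, -1.2], [0.3, -0.1], [0.6, 0.1], [0.8, -0.4], [0.4, -0.5], [-0.2, -0.2], [-0.6, -1.3], [-0.2, -0.7], [-0.6, 1.0], [-0.9, -0.1], [0.3, 1.1], [-0.9, -0.2]]
objs top [[-0.033, 0.154], [-0.003, 0.062], [-0.044, 0.05], [-0.069, 0.141]]
jar [[0.06344375 0.18217342]]
rb [[ 0.06305009 -0.00204195]]
can [[ 0.0654459  -0.17706565]]
```

```bash
cat >> h.py <<'E'
def Rp(p,yaw,s=1,roll=0):
    # pitch p deg below horizontal, tool z; jaws in vertical plane
    p=np.radians(p); z=np.array([np.cos(p),0,-np.sin(p)]); y=s*np.array([np.sin(p),0,np.cos(p)]); x=np.cross(y,z)
    return Rz(yaw)@np.c_[x,y,z]
def bar(t,a): # bar centre world at cover angle a deg
    r=np.hypot(.252,.12); b=np.arctan2(.12,.252)+np.radians(a)
    return T2W(t,[.1035-r*np.cos(b),0,.03+r*np.sin(b)])[0]
E
python3 - <<'E'
from rig import env
from h import *
t=np.load('tray.npy')
print(bar(t,0),bar(t,62))
for p0,p1 in [(20,60),(45,45),(45,75),(60,75),(75,90)]:
  for s in (1,-1):
    o=[]
    for a in (-1,0,20,40,62):
        p=p0+(p1-p0)*max(a,0)/62; R=Rp(p,t[2],s)
        pos=bar(t,max(a,0))+R[:,2]*(.005 if a>=0 else -.08)
        q=env.inverse_kinematics(pos,R); o.append(None if q is None else np.round(q).astype(int).tolist())
    print(p0,p1,s,o)
E
```

```text
[0.42258758 0.05308184 0.15      ] [0.66218472 0.04819964 0.30883938]
20 60 1 [None, None, None, [-45, -1, 26, 135, 76, 15, -90], [-46, 13, 41, 110, -8, 31, -3]]
20 60 -1 [None, None, None, [-39, 0, 20, 134, 76, 14, 90], [34, 22, -60, 104, 46, 43, 131]]
45 45 1 [None, None, [38, 6, -64, 143, 110, 24, -127], [-44, -1, 25, 135, 82, 15, -96], [-36, 8, 25, 122, 45, 9, -56]]
45 45 -1 [None, None, [26, 4, -52, 143, 111, 22, 50], [-40, 0, 20, 135, 82, 15, 84], [-28, 8, 15, 121, 51, 11, 118]]
45 75 1 [None, None, [-53, -3, 31, 141, 59, 17, -77], [-52, 4, 41, 120, 6, 32, -18], [-42, 21, 44, 96, -17, 54, 6]]
45 75 -1 [None, None, [-41, -2, 18, 140, 58, 17, 104], [38, 13, -60, 114, 33, 39, 137], [30, 30, -61, 90, 36, 64, 141]]
60 75 1 [[-61, -15, 25, 146, 49, 32, -75], [23, 10, -51, 144, 86, 21, -107], [-57, -1, 40, 133, 20, 25, -35], [-50, 7, 41, 116, -1, 39, -11], [-42, 21, 44, 96, -17, 54, 6]]
60 75 -1 [[-50, -13, 17, 145, 45, 29, 109], [4, 7, -30, 145, 86, 17, 72], [-38, 0, 20, 132, 19, 25, 145], [37, 16, -60, 110, 30, 46, 141], [30, 30, -61, 90, 36, 64, 141]]
75 90 1 [[-59, -7, 37, 133, 16, 40, -34], [-53, 8, 39, 137, -2, 22, -14], [-49, 7, 39, 121, -4, 43, -9], [-43, 16, 41, 103, -12, 60, 1], [-36, 31, 46, 82, -23, 77, 10]]
75 90 -1 [[-40, -4, 19, 132, 11, 39, 150], [-27, 7, 10, 136, 9, 23, 153], [36, 17, -60, 116, 25, 49, 142], [32, 26, -61, 97, 27, 67, 144], [24, 39, -61, 76, 33, 84, 145]]
```

Run:
```python
from rig import env
from h import *
t=np.load('tray.npy')
R=Rp(75,t[2],1)
env.command_gripper(.032,30)
env.goto(bar(t,0)-R[:,2]*.09,R)
o=env.observe(); print(o['time'],o['eef_pos'],o['q'].round(),o['opening'])
shot(env,'wrist','b_w'); shot(env,'scene','b_s',(180,80,200,200),3)
```

```text
2.825 [0.39974619 0.05442494 0.23718924] [-60.  -8.  36. 132.  17.  42. -35.] 0.03208328276343471
```

View pics/b_w.png

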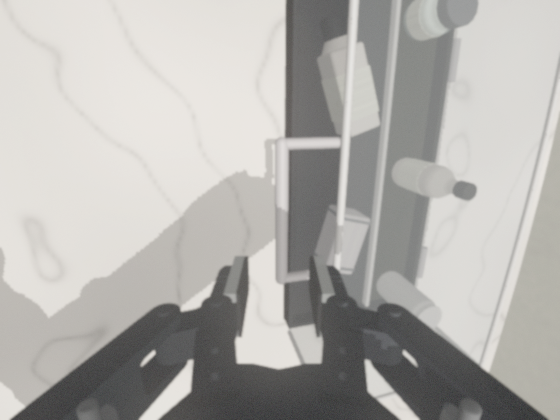

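View pics/b_s.png

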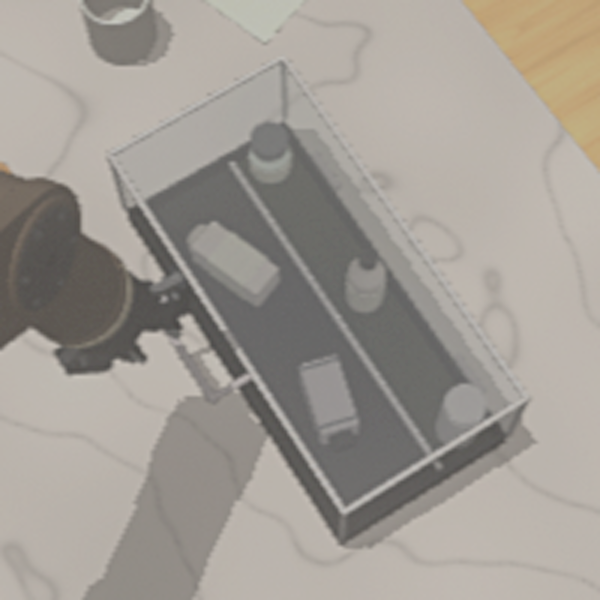

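Wrist view: bar from (282,142) to (283,280), lined up with the finger gap (columns 240–320). Descend, grip, and swing.

Run:
```python
from rig import env
from h import *
t=np.load('tray.npy')
R=Rp(75,t[2],1)
env.line_to(bar(t,0)+R[:,2]*.005,R,rate=.12)
o=env.observe(); print(o['time'],o['contact_force'])
env.command_gripper(.0,30)
o=env.observe(); print(o['time'],o['contact_force'],o['opening'])
if o['opening']>.006:
    for a in range(8,65,8):
        R=Rp(75+15*a/64,t[2],1)
        env.line_to(bar(t,a)+R[:,2]*.005,R,rate=.15)
        o=env.observe(); print(a,o['time'],o['contact_force'].round(1),o['opening'])
shot(env,'scene','c_s',(150,50,260,200),3)
```

```text
3.8667 [0.22023359 0.39640772 0.12046701]
4.1917 [ 7.4810706  -1.70746796 -5.05085367] 0.008391225022559803
8 4.6 [10.6 -0.5 -9.4] 0.008699475823773834
16 5.0083 [ 4.5  1.9 -8.1] 0.008746849453086547
24 5.4167 [-4.9  2.7  2.8] 0.009134298085125888
32 5.825 [-8.3  1.5 10. ] 0.009164294629842296
40 6.2333 [-6.4  1.5  9.7] 0.008634046595758399
48 6.6417 [-3.6  2.  10.6] 0.00862325228470824
56 7.05 [-1.2  1.  10.3] 0.008723562936328848
64 7.4583 [-0.4  1.   7.9] 0.008520412541770982
```

View pics/c_s.png

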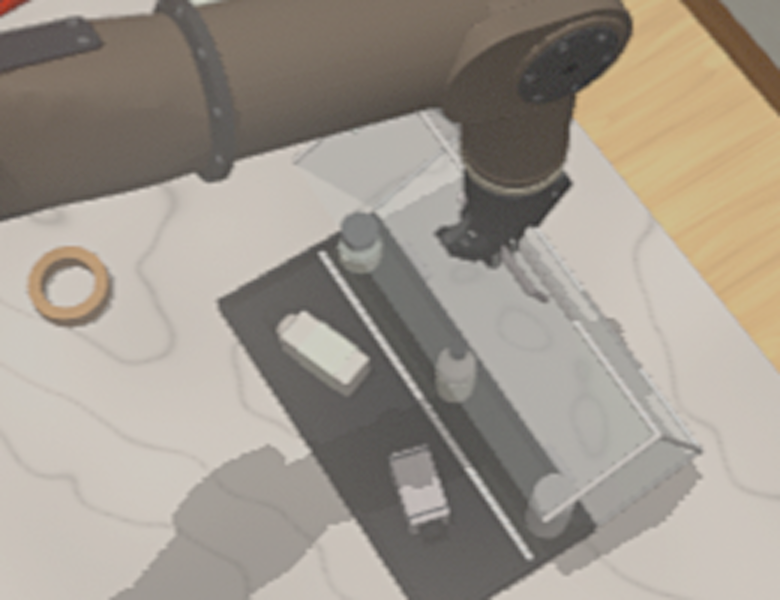

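Run:
```python
from rig import env
from h import *
t=np.load('tray.npy')
env.command_gripper(.03,30)
o=env.observe(); p=o['eef_pos']
env.line_to(p+[-.02,0,.07],rate=.15)
env.pause(0.6)
o=env.observe(); print(o['time'],o['contact_force'],o['eef_pos'])
shot(env,'scene','d_s',(150,50,260,200),3); shot(env,'wrist','d_w')
```

```text
9.0833 [0.19311948 0.09213978 0.26358129] [0.65147305 0.04792752 0.37342746]
```

View pics/d_s.png

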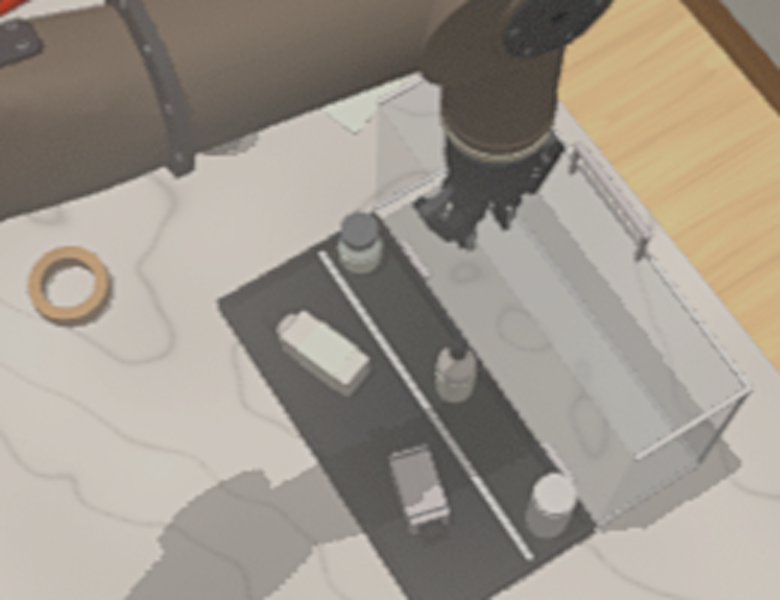

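View pics/d_w.png

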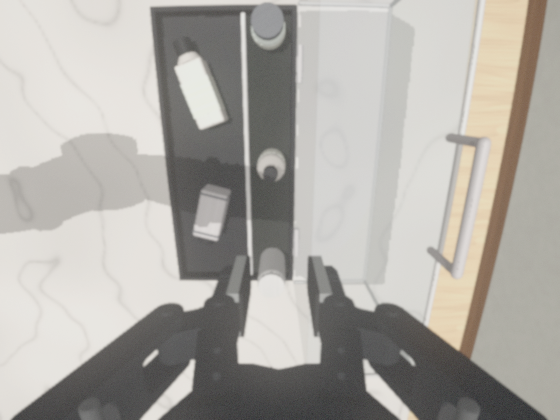

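Run:
```python
import cv2,numpy as np
im=cv2.imread('pics/d_w_raw.png')
def sv(x,y,w,h,k,n): cv2.imwrite(n,cv2.resize((255*(im[y:y+h,x:x+w]/255.)**.7).astype('uint8'),None,fx=k,fy=k,interpolation=cv2.INTER_CUBIC))
sv(165,30,70,110,5,'pics/d_b.png'); sv(180,175,60,75,7,'pics/d_t.png'); sv(140,0,170,290,2,'pics/d_tray.png')
```

```text
(no output)
```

View pics/d_b.png

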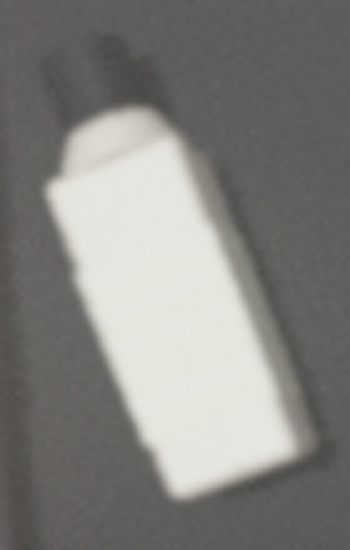

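View pics/d_t.png

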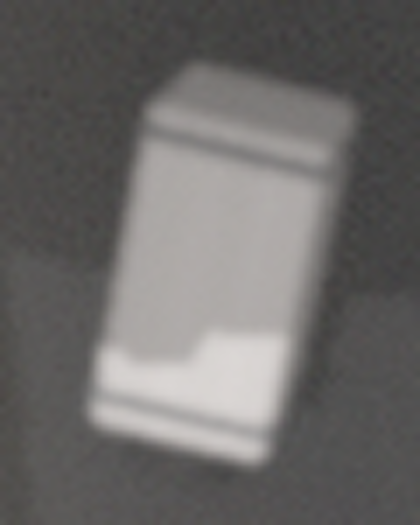

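View pics/d_tray.png

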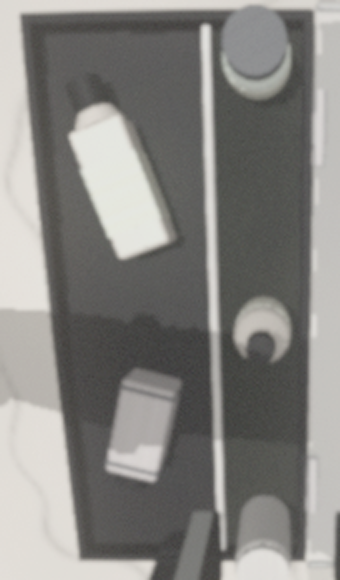

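```bash
cat > loc.py <<'E'
from h import *
def fit(m,px,W,L,z,t):
    # px order: foot-left.. any: [footA,footB,capB,capA]; returns centre of top face & cap direction, residual
    P=unproj(m,px,z)[:,:2]
    c=P.mean(0); a=(P[2]+P[3]-P[0]-P[1])/2; b=(P[1]-P[0]+P[2]-P[3])/2
    print('L',np.hypot(*a)*1e3,'W',np.hypot(*b)*1e3,'ang a',np.degrees(np.arctan2(a[1],a[0])),'ang b',np.degrees(np.arctan2(b[1],b[0])))
    foot=(P[0]+P[1])/2; cap=(P[2]+P[3])/2
    return foot,cap
E
python3 - <<'E'
from rig import env
from loc import *
t=np.load('tray.npy')
m=env.camera_model('wrist')
b=np.array([[172,498],[300,452],[178,135],[48,187]])/5.+[165,30]
ti=np.array([[148,108],[335,152],[268,462],[92,425]])/7.+[180,175]
print('bottle',fit(m,b,.04,.092,.048,t)); print('tin',fit(m,ti,.042,.08,.05,t))
tr=np.array([[22,14],[81,558],[312,10]])/2.+[140,0]
print('tray corners in tray frame',W2T(t,unproj(m,tr,.028)).round(4).tolist())
rail=np.array([[206,25],[222,548]])/2.+[140,0]
print('rail',W2T(t,unproj(m,rail,.020)).round(4).tolist())
R=cv2.Rodrigues(m['rvec'])[0];print('cam',-R.T@m['tvec'])
mt=env.camera_model('top')
top=np.array([[293,236],[308,290],[186,322],[170,275]])/4.+[165,135]
tt=np.array([[446,240],[428,290],[528,315],[540,262]])/4.+[165,135]
E
```

```text
L 89.9597610876364 W 40.034606453050166 ang a 107.71995167034426 ang b 17.53724139956642
bottle (array([0.55528482, 0.10935707]), array([0.52790423, 0.19504873]))
L 78.70198203951456 W 42.12301375550298 ang a -105.6709307699338 ang b -14.59181060068432
tin (array([0.55047066, 0.00602806]), array([ 0.52921231, -0.06974849]))
tray corners in tray frame [[-0.0976, 0.2196, 0.028], [-0.0979, -0.2113, 0.028], [0.1041, 0.2196, 0.028]]
rail [[0.0299, 0.2125, 0.02], [0.0299, -0.2049, 0.02]]
cam [0.65268773 0.13018467 0.50228233]
```

Run:
```python
from rig import env
from h import *
o=env.observe()
env.command_gripper(.06,30)
env.line_to([.53,-.05,.33],Rp(90,np.load('tray.npy')[2],1),rate=.2)
env.pause(.15)
o=env.observe(); print(o['time'],o['eef_pos'])
m=shot(env,'wrist','e_w'); 
import pickle; pickle.dump(m,open('e_m.pkl','wb'))
R=cv2.Rodrigues(m['rvec'])[0];print('cam',-R.T@m['tvec'],R.T[:,2])
im=cv2.imread('pics/e_w_raw.png')
```

```text
10.6917 [ 0.53089315 -0.04910556  0.33000125]
cam [0.53194482 0.03316774 0.45876642] [-0.00529059 -0.32067693 -0.94717386]
```

View pics/e_w.png

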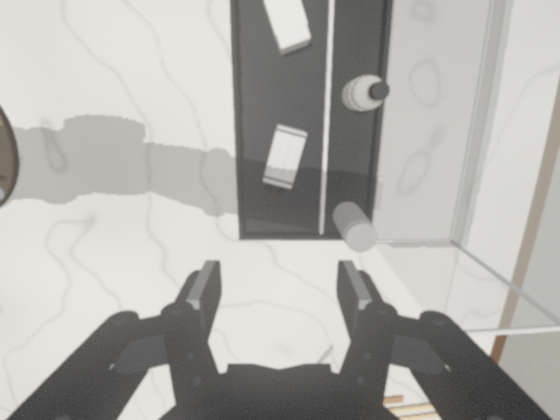

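Run:
```python
import cv2,numpy as np
im=cv2.imread('pics/e_w_raw.png')
def sv(x,y,w,h,k,n): cv2.imwrite(n,cv2.resize((255*(im[y:y+h,x:x+w]/255.)**.6).astype('uint8'),None,fx=k,fy=k,interpolation=cv2.INTER_CUBIC))
sv(225,110,170,140,4.5,'pics/e_1.png'); sv(225,0,180,120,4.2,'pics/e_2.png')
```

```text
(no output)
```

View pics/e_1.png

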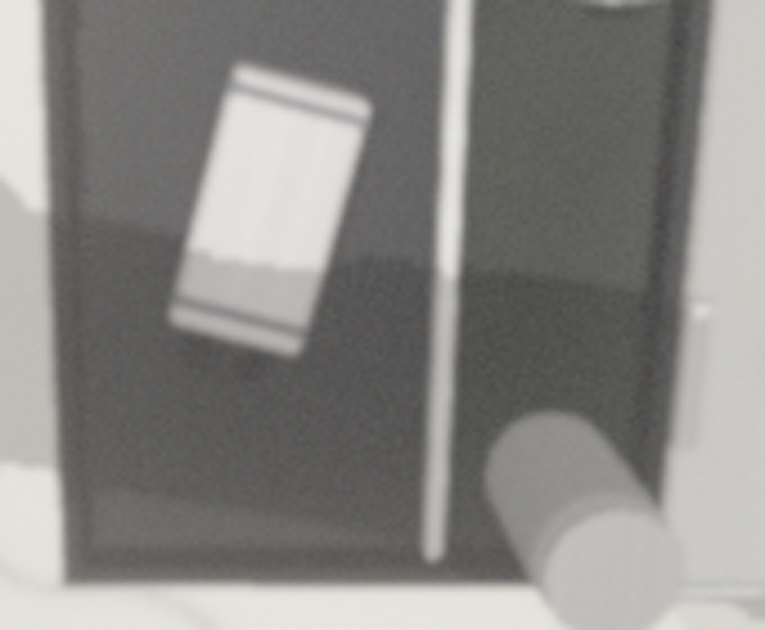

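View pics/e_2.png

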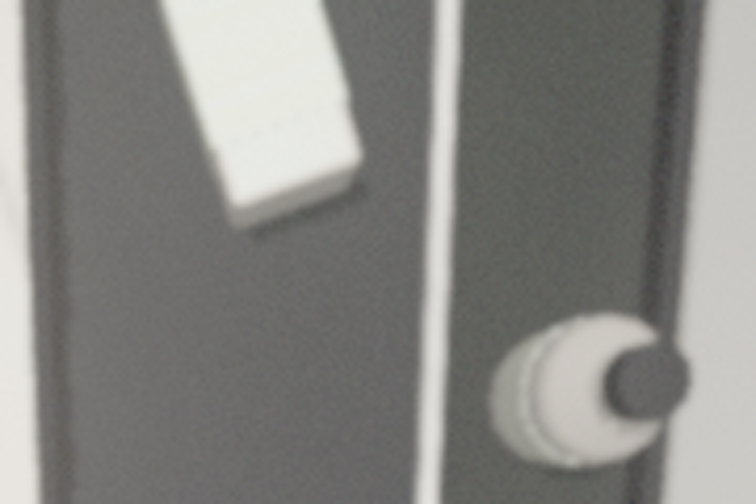

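Run:
```python
from loc import *
import pickle
t=np.load('tray.npy'); m=pickle.load(open('e_m.pkl','rb'))
A=lambda l:np.array(l)/4.5+[225,110]
B=lambda l:np.array(l)/4.2+[225,0]
print('rim',W2T(t,unproj(m,np.r_[A([[67,583],[45,30],[55,250],[650,583]]),B([[24,50],[705,20],[685,250]])],.028)).round(4).tolist())
print('rail',W2T(t,unproj(m,np.r_[A([[433,562],[458,20]]),B([[450,20]])],.02)).round(4).tolist())
print('tin',fit(m,A([[232,65],[371,103],[300,354],[170,320]]),.042,.08,.05,t))
P=unproj(m,B([[360,157],[233,208]]),.048); print('bottle foot',P,P.mean(0),np.degrees(np.arctan2(*(P[0]-P[1])[1::-1])))
```

```text
rim [[-0.0986, -0.2127, 0.028], [-0.0984, -0.0286, 0.028], [-0.0979, -0.0964, 0.028], [0.1044, -0.2126, 0.028], [-0.0991, 0.0996, 0.028], [0.1054, 0.1097, 0.028], [0.1053, 0.0452, 0.028]]
rail [[0.0293, -0.2081, 0.02], [0.0288, -0.0256, 0.02], [0.0296, 0.1104, 0.02]]
L 78.61843969698238 W 41.93900108307142 ang a -105.47505222576166 ang b -15.993820878086943
tin (array([0.54942547, 0.00719216]), array([ 0.52844859, -0.0685761 ]))
bottle foot [[0.57302571 0.11612694 0.048     ]
 [0.53578727 0.10298563 0.048     ]] [0.55440649 0.10955629 0.048     ] 19.437750566681547
```

```bash
cat >> h.py <<'E'
def Rpick(az,al,s):
    az,al=np.radians([az,al]); c=np.array([np.cos(az),np.sin(az),0]); u=np.array([0,0,1.])
    z=-c*np.sin(al)-u*np.cos(al); y=s*np.cross(u,c); return np.c_[np.cross(y,z),y,z]
def Rplace(az,al,s):
    az,al=np.radians([az,al]); f=np.array([np.cos(az),np.sin(az),0]); u=np.array([0,0,1.])
    z=f*np.cos(al)-u*np.sin(al); y=s*np.cross(u,f); return np.c_[np.cross(y,z),y,z]
# lying: foot point F (axis, world), az cap dir ; grasp h from foot, off above axis
def pick(F,az,al,s,h,off):
    R=Rpick(az,al,s); c=np.array([np.cos(np.radians(az)),np.sin(np.radians(az)),0])
    return np.asarray(F)+c*h+[0,0,off]+.005*R[:,2],R
def place(G,az,al,s,h,off): # G foot centre target on floor
    R=Rplace(az,al,s); f=np.array([np.cos(np.radians(az)),np.sin(np.radians(az)),0])
    return np.asarray(G)+[0,0,h]-f*off+.005*R[:,2],R
E
python3 - <<'E'
from rig import env
from h import *
t=np.load('tray.npy'); t=t+np.r_[(Rz(t[2])@[.0025,.0028,0])[:2],0]; np.save('tray2.npy',t); print(t)
GL=T2W(t,[.0625,.09,.008])[0]; GR=T2W(t,[.0625,-.09,.008])[0]
obs={'bottle':([.5548,.1094,.028],108,GR,55),'tin':(None,-105.5,GL,45)}
c=np.array([np.cos(np.radians(-105.5)),np.sin(np.radians(-105.5))]); F=np.array([.5393,-.0312])-.04*c
obs['tin']=([*F,.029],-105.5,GL,42)
I=lambda p:(lambda q: None if q is None else np.round(q).astype(int).tolist())(env.inverse_kinematics(*p))
for n,(F,az,G,h) in obs.items():
  for other in (G,):
   for al in (25,35,45,55):
    for s in (1,-1):
      pr=pick(F,az,al,s,h/1e3,.008)
      print(n,al,s,'pick',I(pr),I((pr[0]+[0,0,.15],pr[1])))
      for daz in (-15,0,15):
        pl=place(G,np.degrees(t[2])+daz,al,s,h/1e3,.008)
        print('    place',daz,I(pl),I((pl[0]+[0,0,.12],pl[1])))
E
```

```text
[ 0.57361328  0.05280502 -0.02037388]
bottle 25 1 pick [-77, 61, 68, 113, -42, 46, -153] [3, 40, -61, 100, 54, 84, 123]
    place -15 [5, 54, -30, 142, 145, 88, -76] [-25, 30, 9, 144, 147, 58, -91]
    place 0 [43, 72, -62, 142, 165, 85, -32] [42, 45, -61, 142, 154, 66, -46]
    place 15 [57, 71, -62, 139, 177, 57, -24] [56, 46, -61, 139, 176, 44, -45]
bottle 25 -1 pick [-61, 43, 36, 111, 1, 38, -14] [-64, 30, 39, 106, 8, 55, -14]
    place -15 [5, 54, -30, 142, 145, 88, 104] [27, 45, -61, 140, 133, 83, 128]
    place 0 [43, 72, -62, 142, 165, 85, 148] [42, 45, -61, 142, 154, 66, 134]
    place 15 [57, 71, -62, 139, 177, 57, 156] [56, 46, -61, 139, 176, 44, 135]
bottle 35 1 pick [-9, 53, -51, 105, 66, 84, 106] [-3, 44, -61, 100, 59, 94, 116]
    place -15 [29, 60, -62, 137, 135, 84, -46] [31, 36, -61, 135, 122, 63, -44]
    place 0 [42, 60, -62, 139, 150, 68, -35] [43, 35, -61, 137, 141, 46, -41]
    place 15 [54, 60, -62, 136, 163, 46, -25] [55, 37, -61, 134, 164, 28, -42]
bottle 35 -1 pick [-67, 48, 38, 110, 9, 41, -25] [-69, 34, 42, 105, 14, 57, -22]
    place -15 [29, 60, -62, 13
[... 3258 characters left out ...]
3, -19, 129, 113, 30, 135]
    place 15 [25, 54, -61, 131, 135, 54, 153] [20, 29, -50, 129, 124, 29, 150]
tin 55 1 pick [18, 50, 14, 114, -72, 70, 74] [7, 37, 30, 113, -68, 82, 62]
    place -15 [-16, 36, -20, 122, 96, 36, -44] [-61, 26, 41, 121, 30, 13, 19]
    place 0 [18, 50, -61, 123, 108, 55, -25] [-36, 20, 13, 123, 65, 11, 2]
    place 15 [24, 50, -61, 125, 114, 43, -11] [-3, 21, -20, 122, 77, 10, 11]
tin 55 -1 pick [12, 51, 22, 114, -75, 76, -103] [-7, 46, 55, 114, -75, 99, -111]
    place -15 [-46, 36, 20, 124, 105, 14, 120] [-74, 35, 62, 122, -40, 14, -94]
    place 0 [-11, 35, -19, 126, 116, 28, 134] [-64, 28, 53, 125, -72, 10, -43]
    place 15 [3, 36, -29, 126, 130, 23, 142] None
```

```bash
cat > go.py <<'E'
from rig import env
from h import *
t=np.load('tray2.npy')
AL=38
GL=T2W(t,[.0625,.09,.008])[0]; GR=T2W(t,[.0625,-.09,.008])[0]
yw=np.degrees(t[2])
BF,BAZ,BH=np.array([.5548,.1094,.028]),108,.052
c=np.array([np.cos(np.radians(-105.5)),np.sin(np.radians(-105.5))]); TF=np.r_[np.array([.5393,-.0312])-.04*c,.029]; TAZ,TH=-105.5,.042
OFF=.008
I=lambda p:(lambda q: None if q is None else np.round(q).astype(int).tolist())(env.inverse_kinematics(*p))
def st(n):
    o=env.observe(); print(n,round(o['time'],2),o['eef_pos'].round(4),o['contact_force'].round(1),round(o['opening'],4),o['q'].round().astype(int).tolist())
    return o
E
python3 - <<'E'
from go import *
p,R=pick(BF,BAZ,AL,1,BH,OFF)
env.command_gripper(.07,60)
print(I((p-.1*R[:,2],R)))
env.goto(p-.10*R[:,2],R); st('pre')
shot(env,'wrist','f_w'); shot(env,'scene','f_s',(150,50,260,200),3)
P,RR=place(GL,yw,AL,1,BH,OFF)
for dx in (0,-.06,-.1,-.12):
  for dz in (.13,.18): print(dx,dz,I((P+[dx,0,dz],RR)))
E
```

```text
[-16, 48, -51, 99, 59, 91, 109]
pre 12.55 [0.521  0.2136 0.1109] [ 0.2  0.4 -0.5] 0.0697 [-16, 48, -51, 99, 59, 91, 109]
0 0.13 [0, 26, -38, 131, 120, 45, -49]
0 0.18 [0, 19, -36, 129, 111, 38, -41]
-0.06 0.13 [-3, 23, -39, 138, 118, 48, -54]
-0.06 0.18 [1, 15, -42, 135, 110, 41, -44]
-0.1 0.13 [-6, 20, -41, 143, 116, 50, -58]
-0.1 0.18 [2, 13, -47, 139, 107, 43, -46]
-0.12 0.13 [-7, 20, -42, 145, 114, 52, -59]
-0.12 0.18 [3, 12, -51, 141, 106, 45, -47]
```

View pics/f_w.png

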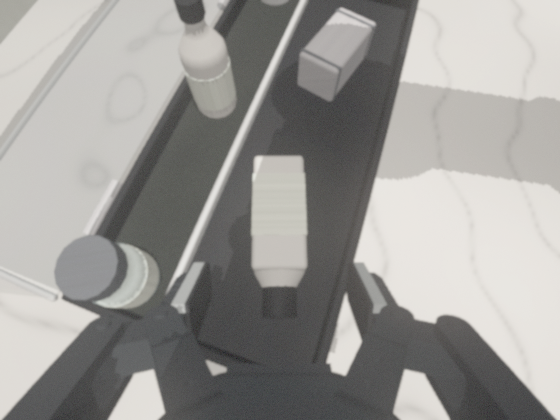

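View pics/f_s.png

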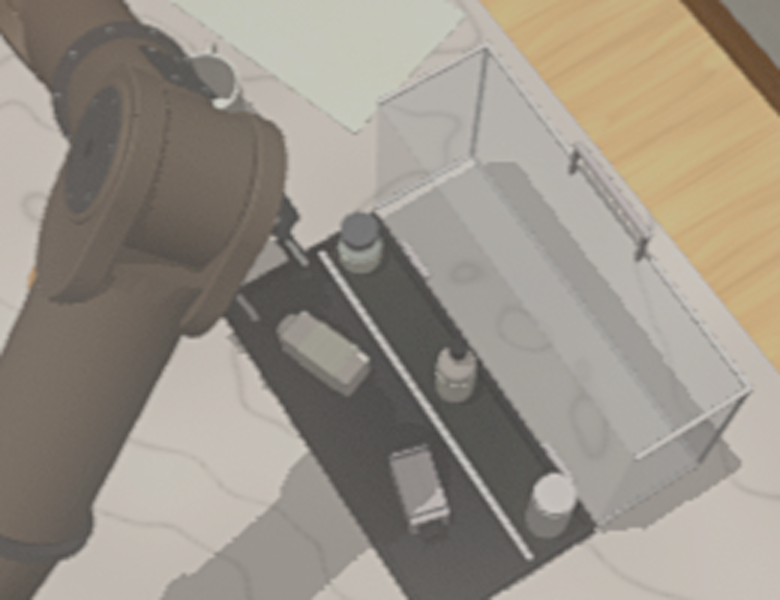

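Run:
```python
from go import *
p,R=pick(BF,BAZ,AL,1,BH,OFF)
env.command_gripper(.062,60)
env.line_to(p,R,rate=.1); st('at')
env.command_gripper(0,60); o=st('grip')
if o['opening']>.03:
    env.line_to(o['eef_pos']+[0,0,.03],rate=.06); st('lift')
    env.line_to(p+[0,0,.17],rate=.15); st('lift2')
    shot(env,'scene','g_s',(150,50,260,200),3); shot(env,'wrist','g_w')
```

```text
at 14.05 [0.5397 0.1567 0.0325] [0.2 1.2 1.2] 0.0621 [-12, 53, -48, 104, 66, 84, 106]
grip 14.38 [0.5398 0.1567 0.0327] [-1.   3.   5.1] 0.0394 [-12, 53, -48, 104, 66, 84, 106]
lift 15.03 [0.5399 0.1566 0.0627] [-0.2  0.4 -1.4] 0.0395 [-11, 51, -49, 104, 64, 85, 108]
lift2 16.12 [0.5395 0.1555 0.2012] [-0.5 -0.6 -1.2] 0.0393 [-8, 40, -53, 99, 57, 93, 119]
```

View pics/g_s.png

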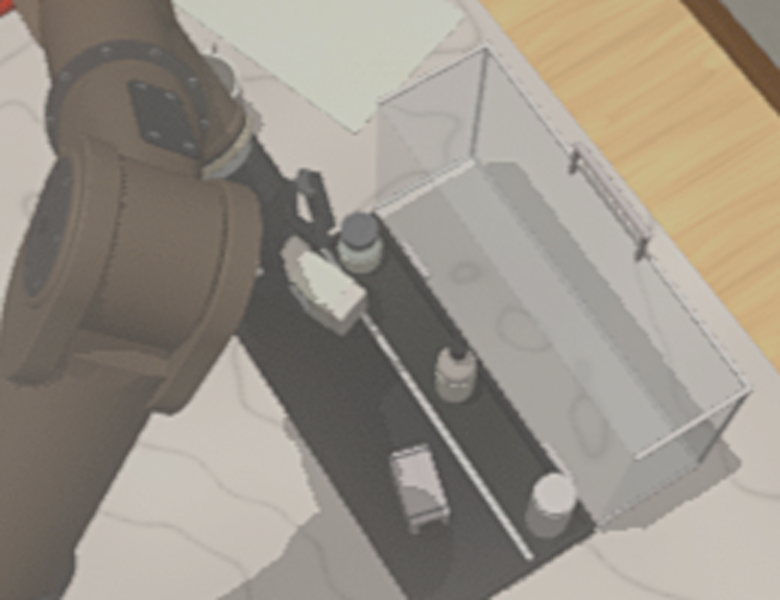

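View pics/g_w.png

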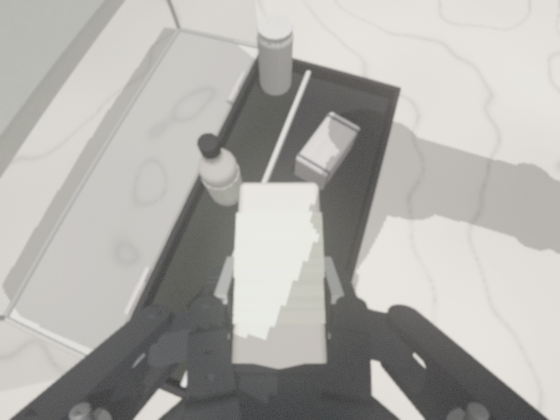

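Run:
```python
from go import *
P,R=place(GL,yw,AL,1,BH,OFF)
env.goto(P+[-.10,0,.18],R); st('reor')
shot(env,'scene','h_s',(150,50,260,200),3); shot(env,'top','h_t',(150,100,200,150),4)
```

```text
reor 18.68 [0.5341 0.1418 0.237 ] [ 0.2 -0.6 -1.7] 0.0396 [-2, 12, -42, 139, 108, 42, -47]
```

View pics/h_s.png

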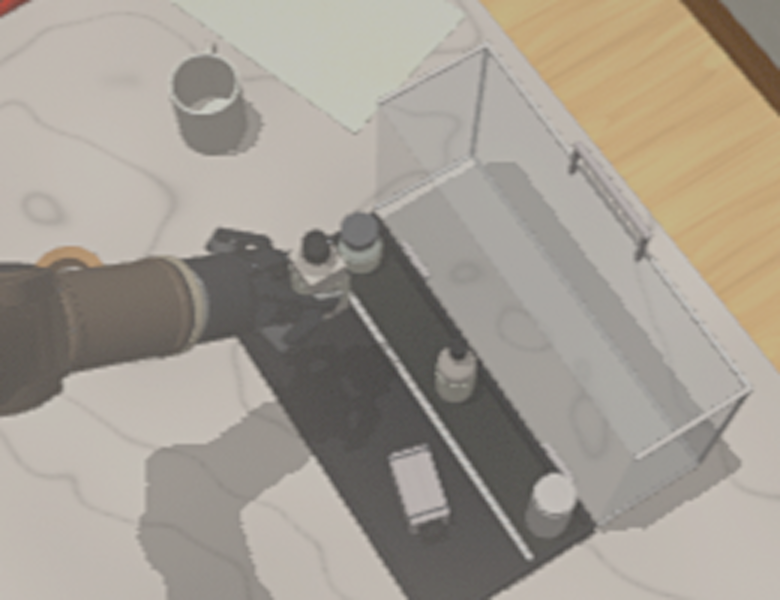

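View pics/h_t.png

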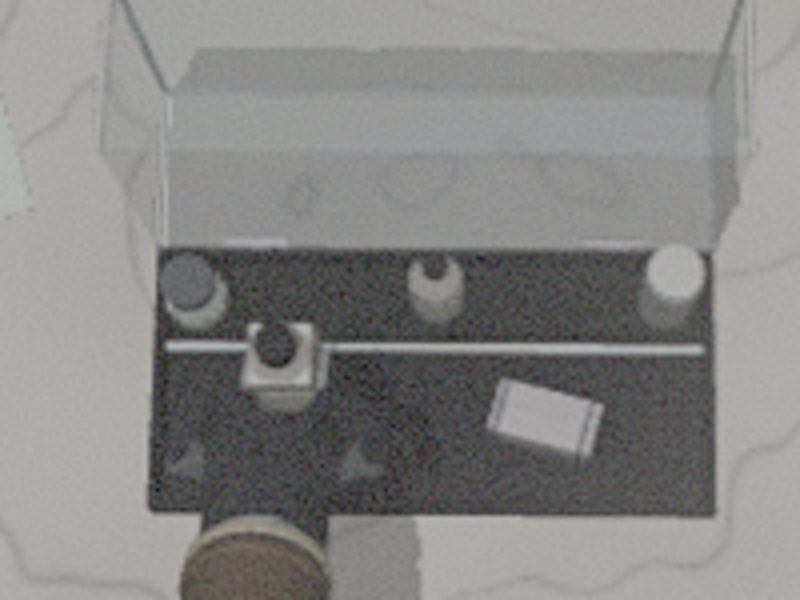

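Run:
```python
from go import *
m=env.camera_model('top')
print('axis from cap',W2T(t,unproj(m,np.array([[276,343]])/4.+[150,100],.313)),'expect',W2T(t,GL+[-.1,0,0]))
print('jar lid',W2T(t,unproj(m,np.array([[189,284]])/4.+[150,100],.078)),'rb cap',W2T(t,unproj(m,np.array([[435,265]])/4.+[150,100],.123)),'can',W2T(t,unproj(m,np.array([[675,272]])/4.+[150,100],.103)))
```

```text
axis from cap [[-0.04007538  0.08370662  0.313     ]] expect [[-0.03747925  0.08796275  0.008     ]]
jar lid [[0.05784594 0.18075138 0.078     ]] rb cap [[ 0.06129702 -0.00483213  0.123     ]] can [[ 0.06295293 -0.18060358  0.103     ]]
```

```bash
cat >> go.py <<'E'
def setdown(P,R):
    env.line_to(P+[0,0,.18],R,rate=.12); st('over')
    env.line_to(P+[0,0,.02],R,rate=.12); 
    env.line_to(P+[0,0,.006],R,rate=.05); env.pause(.1); o=st('near'); f0=o['contact_force'][2]
    z=.006
    while z>-.006:
        z-=.0015; env.line_to(P+[0,0,z],R,rate=.02)
        f=env.observe()['contact_force'][2]
        if abs(f-f0)>2.5: break
    st('down %.4f'%z)
E
python3 - <<'E'
from go import *
P,R=place(GL,yw,AL,1,BH,OFF)
setdown(P,R)
shot(env,'scene','i_s',(150,50,260,200),3); shot(env,'wrist','i_w')
E
```

```text
over 19.76 [0.6332 0.1418 0.2366] [ 0.5  0.4 -0.7] 0.0397 [1, 19, -37, 129, 111, 38, -40]
near 21.77 [0.6338 0.1417 0.0628] [-0.6 -0.4 -1.6] 0.0391 [-2, 44, -37, 135, 134, 62, -62]
down 0.0000 22.77 [0.6342 0.1417 0.0574] [-0.8 -1.4  3.7] 0.0392 [-2, 45, -36, 135, 135, 63, -62]
```

View pics/i_s.png

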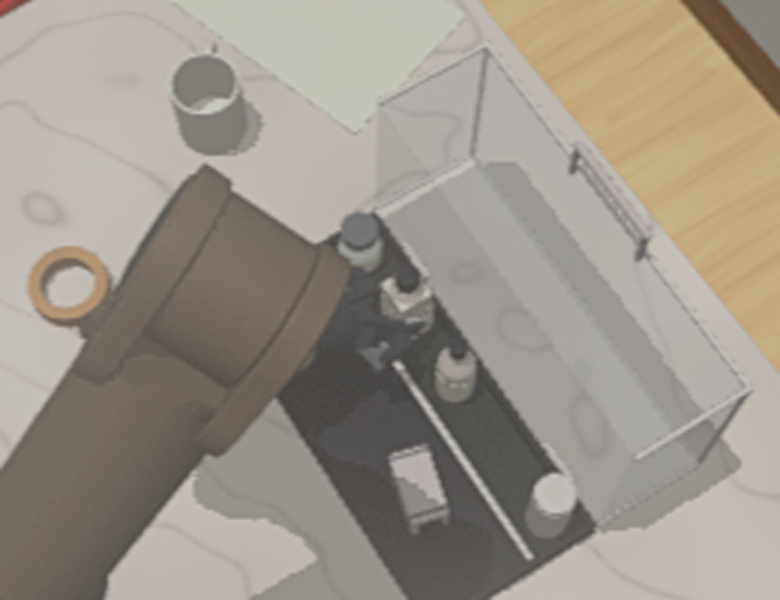

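View pics/i_w.png

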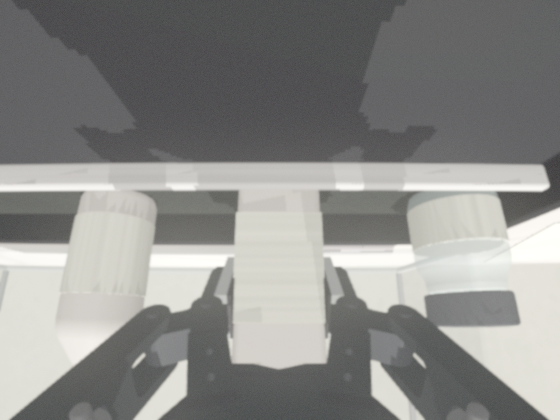

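Run:
```python
from go import *
P,R=place(GL,yw,AL,1,BH,OFF)
o=env.observe()
env.command_gripper(.058,60); st('open')
env.line_to(o['eef_pos']-.10*R[:,2],R,rate=.12); st('back')
env.line_to(o['eef_pos']-.12*R[:,2]+[0,0,.10],R,rate=.2); st('up')
shot(env,'scene','j_s',(150,50,260,200),3); shot(env,'top','j_t',(150,100,200,150),4)
p,Rk=pick(TF,TAZ,AL,1,TH,OFF); print(p,I((p-.1*Rk[:,2],Rk)),I((p+[0,0,.15],Rk)))
```

```text
open 23.2 [0.6338 0.1415 0.0567] [0.5 0.4 0.1] 0.0578 [-2, 45, -36, 135, 135, 63, -62]
back 24.18 [0.5558 0.1432 0.1189] [-0.2 -0.  -0.8] 0.0581 [-5, 34, -42, 143, 125, 62, -64]
up 24.9 [0.5398 0.1431 0.2306] [-0.6 -0.5 -1.2] 0.0581 [-1, 14, -43, 139, 109, 43, -48]
[ 0.53958817 -0.03016091  0.03305995] [67, 49, -61, 108, 5, 43, -3] [62, 40, -61, 108, -5, 45, -3]
```

View pics/j_s.png

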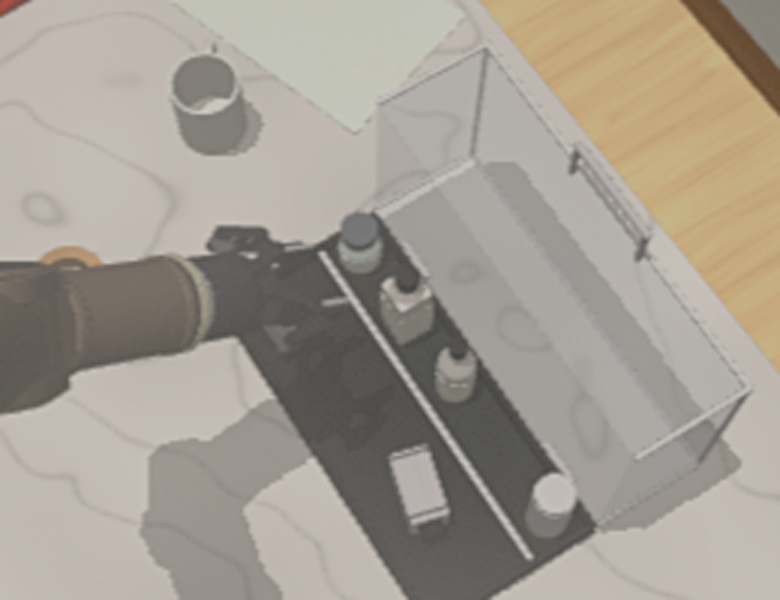

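View pics/j_t.png

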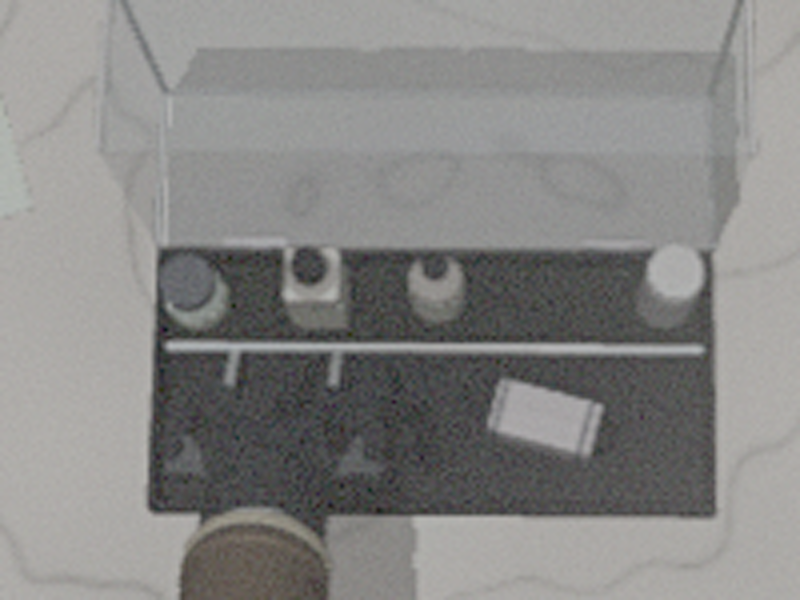

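Run:
```python
from go import *
m=env.camera_model('top')
print('bottle',W2T(t,unproj(m,np.array([[311,267]])/4.+[150,100],.133)))
p,R=pick(TF,TAZ,AL,1,TH,OFF)
env.command_gripper(.062,60)
env.goto(p-.1*R[:,2]+[0,0,.12],R); st('hi')
env.line_to(p-.1*R[:,2],R,rate=.2); st('pre')
shot(env,'wrist','k_w'); shot(env,'scene','k_s',(150,50,260,200),3)
```

```text
bottle [[0.05648518 0.08359557 0.133     ]]
hi 26.98 [ 0.5226 -0.0884  0.2316] [-0.4 -0.4 -0.4] 0.062 [68, 37, -61, 103, -8, 55, 2]
pre 27.73 [ 0.5237 -0.0889  0.1129] [ 0.8 -0.2  0.4] 0.0622 [64, 46, -55, 109, -3, 43, 5]
```

View pics/k_w.png

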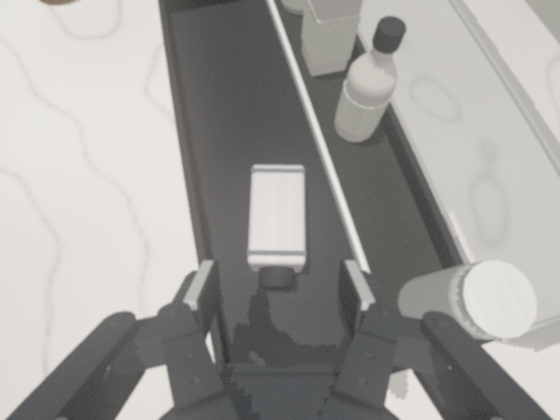

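View pics/k_s.png

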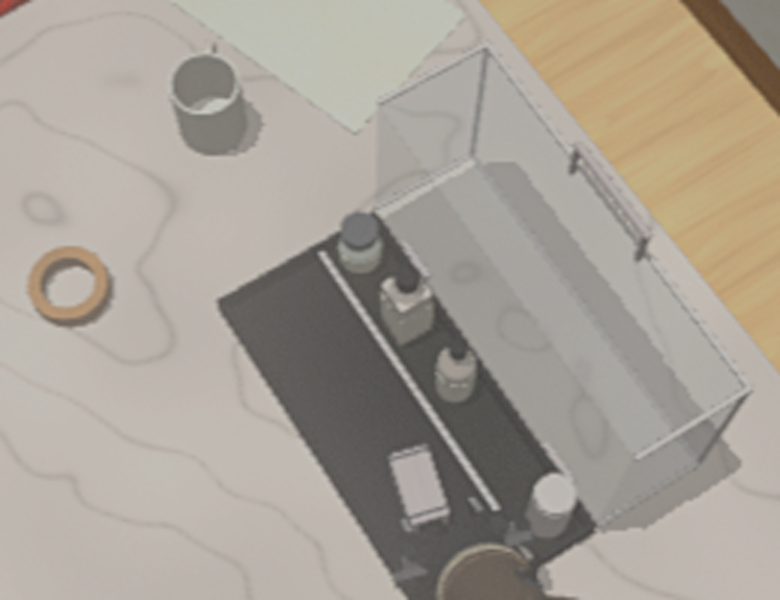

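Run:
```python
from go import *
p,R=pick(TF,TAZ,AL,1,TH,OFF)
env.line_to(p,R,rate=.1); st('at')
env.command_gripper(0,60); o=st('grip')
if o['opening']>.03:
    env.line_to(o['eef_pos']+[0,0,.03],rate=.06); st('lift')
    env.line_to(p+[0,0,.17],rate=.15); st('lift2')
    P,RR=place(GR+[.002,0,0],yw,AL,1,TH,OFF)
    for dx in (0,-.1): print(I((P+[dx,0,.18],RR)))
    shot(env,'wrist','l_w')
```

```text
at 28.98 [ 0.5399 -0.0306  0.0334] [-0.6  0.5 -0.5] 0.0617 [55, 52, -51, 113, -1, 30, 2]
grip 29.29 [ 0.5398 -0.0307  0.0335] [-2.3 -3.5  5.7] 0.0414 [55, 52, -51, 113, -1, 30, 2]
lift 29.95 [ 0.5397 -0.0309  0.0635] [-0.4 -0.2 -2.9] 0.0411 [56, 49, -53, 112, -2, 33, 2]
lift2 31.03 [ 0.539  -0.0303  0.2022] [-0.3  0.1 -3.5] 0.041 [61, 38, -60, 107, -8, 47, -1]
[45, 25, -60, 132, 131, 31, -36]
[49, 14, -59, 144, 147, 29, -57]
```

View pics/l_w.png

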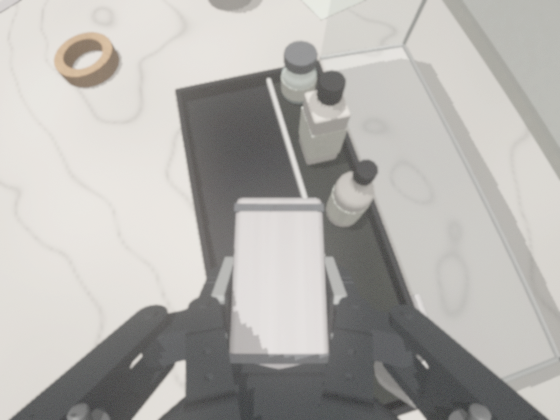

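Run:
```python
from go import *
P,R=place(GR+[.002,0,0],yw,AL,1,TH,OFF)
env.goto(P+[-.08,0,.18],R); st('reor')
shot(env,'scene','m_s',(150,50,260,200),3); shot(env,'top','m_t',(150,100,200,150),4)
```

```text
reor 33.33 [ 0.5524 -0.0386  0.2269] [-0.1 -0.2 -2.7] 0.0413 [48, 16, -59, 142, 143, 29, -52]
```

View pics/m_s.png

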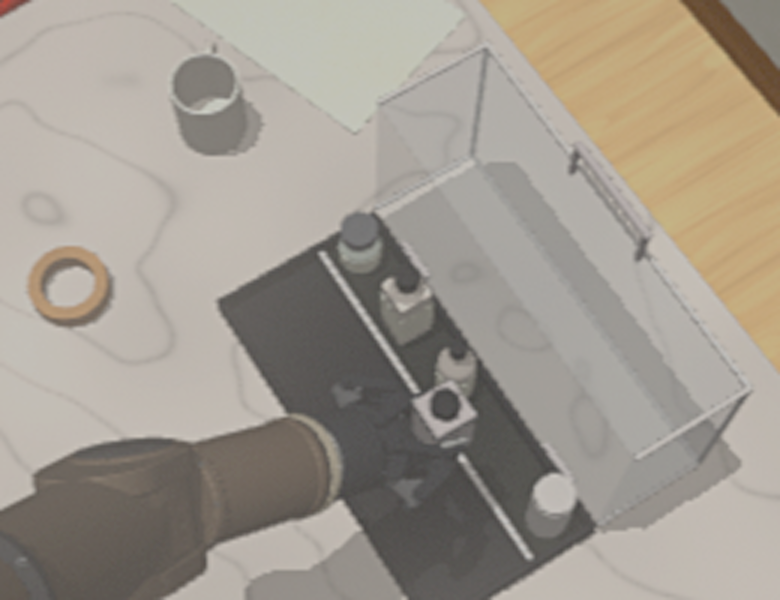

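View pics/m_t.png

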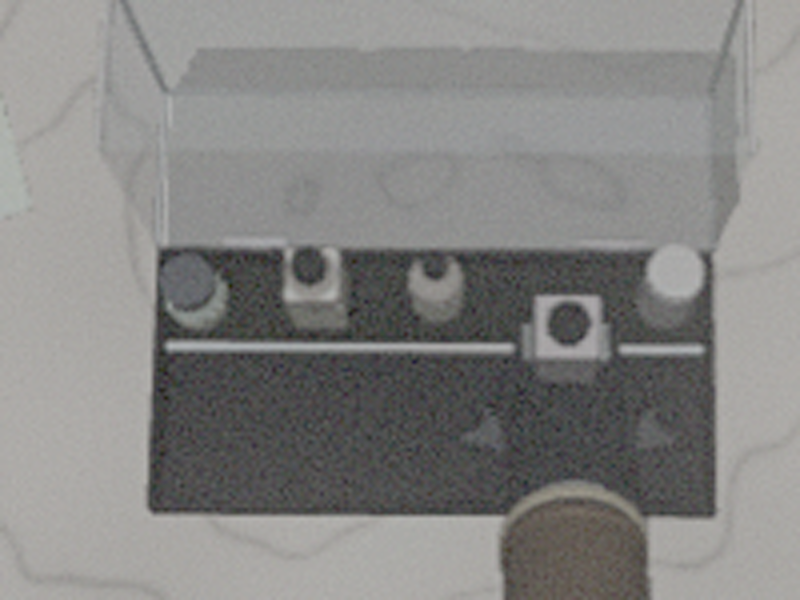

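Run:
```python
from go import *
m=env.camera_model('top')
print('tin',W2T(t,unproj(m,np.array([[570,323]])/4.+[150,100],.281)))
P,R=place(GR+[.002,0,0],yw,AL,1,TH,OFF)
setdown(P,R)
shot(env,'scene','n_s',(150,50,260,200),3); shot(env,'wrist','n_w')
```

```text
tin [[-0.01881321 -0.0949748   0.281     ]]
over 34.24 [ 0.6314 -0.0382  0.2264] [ 0.3  0.1 -1.9] 0.0414 [40, 22, -52, 133, 137, 28, -43]
near 36.26 [ 0.6322 -0.0382  0.0529] [-0.3  0.1 -2.2] 0.041 [33, 50, -48, 138, 153, 58, -48]
down 0.0015 37.01 [ 0.6325 -0.0383  0.0488] [-0.5 -0.7  0.9] 0.0412 [33, 51, -48, 138, 153, 59, -48]
```

View pics/n_s.png

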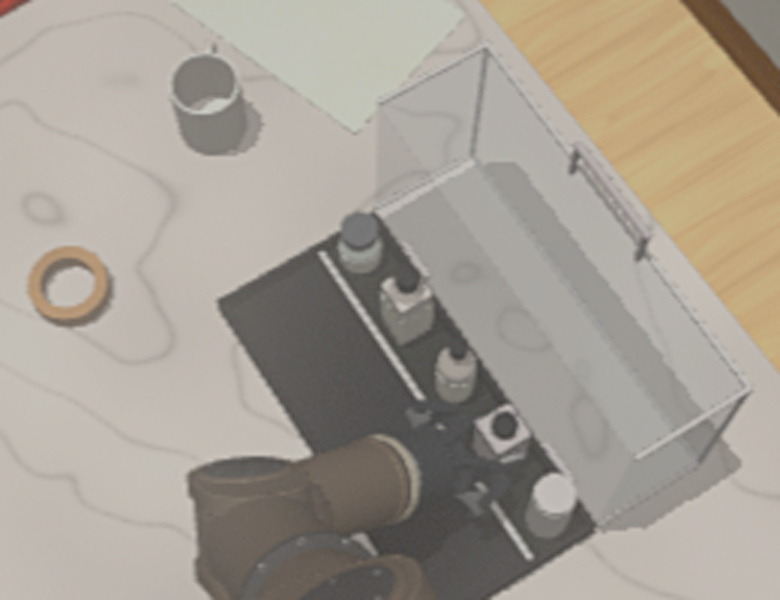

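View pics/n_w.png

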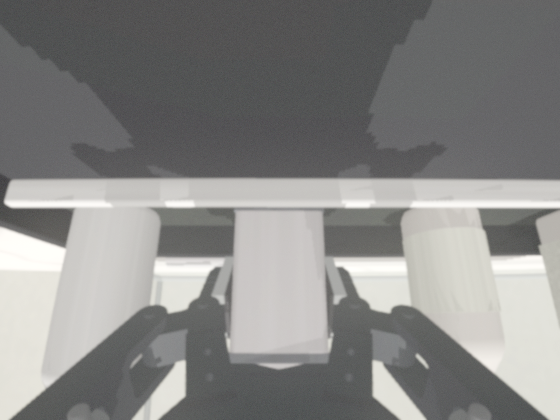

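Run:
```python
from go import *
P,R=place(GR+[.002,0,0],yw,AL,1,TH,OFF)
env.line_to(P+[0,0,.0005],R,rate=.02); env.pause(.1); o=st('press')
env.command_gripper(.058,60); st('open')
env.line_to(o['eef_pos']-.10*R[:,2],R,rate=.12); st('back')
env.line_to(o['eef_pos']-.12*R[:,2]+[0,0,.10],R,rate=.2); st('up')
env.goto([.40,-.02,.33],Rp(90,t[2],1)); st('view'); env.pause(.1)
shot(env,'scene','o_s',(150,50,260,200),3); shot(env,'top','o_t',(150,100,200,150),4); shot(env,'wrist','o_w')
```

```text
press 37.46 [ 0.6327 -0.0382  0.0487] [-5.9 -1.1 10.8] 0.0413 [33, 51, -48, 138, 153, 59, -48]
open 37.77 [ 0.6322 -0.0384  0.0473] [-0.2 -0.2  0.7] 0.0578 [33, 51, -48, 138, 153, 59, -48]Traceback (most recent call last):
  File "<stdin>", line 5, in <module>
rig.IKError: the arm cannot follow that straight line within its joint ranges
```

Run:
```python
from go import *
R=env.observe()['tool_rot']; e=env.observe()['eef_pos']; R=Rplace(yw,AL,1)
for d in (.08,.07,.06,.05,.04):
    try: env.line_to(e-d*R[:,2],R,rate=.12); print(d); break
    except env.IKError: pass
st('back')
e=env.observe()['eef_pos']
env.line_to(e+[0,0,.14],R,rate=.15); st('up')
env.goto([.40,-.02,.33],Rp(90,t[2],1)); st('view'); env.pause(.1)
shot(env,'scene','o_s',(150,50,260,200),3); shot(env,'top','o_t',(150,100,200,150),4); shot(env,'wrist','o_w')
```

```text
0.08
back 38.58 [ 0.5698 -0.0373  0.0966] [-1.4 -0.5  0.4] 0.0579 [36, 43, -52, 146, 149, 59, -51]
up 39.67 [ 0.5695 -0.0374  0.2359] [-0.6  0.1 -0.3] 0.0581 [48, 16, -58, 139, 140, 27, -49]
view 41.76 [ 0.3998 -0.0204  0.3295] [ 0.1 -0.5  0.1] 0.058 [24, 2, -29, 109, 1, 70, -6]
```

View pics/o_s.png

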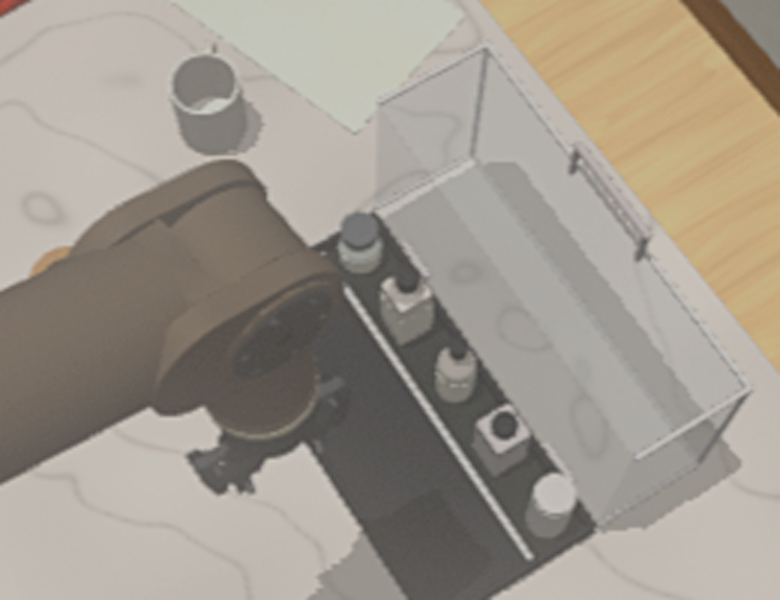

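View pics/o_t.png

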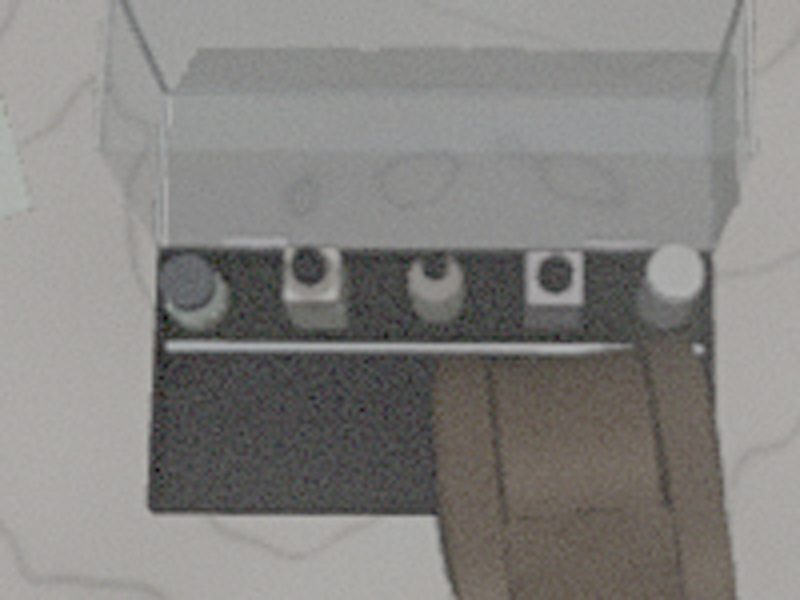

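View pics/o_w.png

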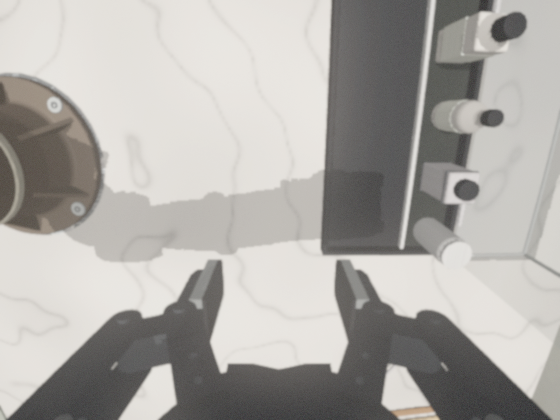

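Run:
```python
from go import *
m=env.camera_model('top')
for tt in (t,np.load('tray.npy')):
  for n,p,z in [('bottle',(311,267),.133),('tin',(555,273),.103),('tin shoulder',(555,277),.088),('jar',(189,283),.078),('rb',(435,265),.123),('can',(675,271),.103)]:
    print(n,W2T(tt,unproj(m,np.array([p])/4.+[150,100],z))[0,:2].round(4))
env.sign_off()
```

```text
bottle [0.0565 0.0836]
tin [ 0.0614 -0.0923]
tin shoulder [ 0.0624 -0.0928]
jar [0.0586 0.1808]
rb [ 0.0613 -0.0048]
can [ 0.0637 -0.1806]
bottle [0.059  0.0864]
tin [ 0.0639 -0.0895]
tin shoulder [ 0.0649 -0.09  ]
jar [0.0611 0.1836]
rb [ 0.0638 -0.002 ]
can [ 0.0662 -0.1778]
the job is handed in; nothing more can be done
```

The cover is open and both containers are standing in the lane. I handed the job in at about 42 s of the 72 s allowed.

- **Cover:** I gripped the bar and swung it to about 64°, past the balance point. After I let go it fell back, and it looked fully open in every later picture.
- **Bottle:** I picked it up from its sides, turned it upright and set it down on contact in the left gap.
- **Tin:** I set it down the same way in the right gap. The first straight-line retreat after release was refused by the arm, so I backed off a shorter way without contact.

**Last checks (top camera):**

| Container | From lane centre line | From middle of gap |
|---|---|---|
| Bottle | 3–6 mm | 4–6 mm |
| Tin | 1–2 mm | 0.5–3 mm |

- **Upright:** In the last pictures both containers look upright and are let go. I judged this by eye and did not measure the tilt.
- **Surroundings:** The three neighbours are within a few mm of where they were when first measured. The mug, tape roll and screwdriver were not touched; the screwdriver was not in the last scene and top pictures.

**Disagreement:** The wrist camera put the tray about 3 mm from where the fixed cameras did, in both x and y. I used a tray position near the wrist camera's figure. The ranges in the table cover both positions, and all are well inside the 15 mm and 50 mm limits.

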